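# Tighten the digestion vessel's clamp screw with the ratchet wrench

### The arm

A 6-joint arm with a two-finger parallel gripper is mounted at the origin on a cart in front of the work surface, level with it; the furniture and walls round the work are solid. World frame = base frame: x ahead of the robot, y to its left, z up, the work surface at z = 0. Lengths are in mm, angles in rad, forces in N, time in s.
With the tool pointing down it reaches from about 400 to 925 mm from the base axis. Payload 12.5 kg.
Tool frame: the origin (TCP) lies at the centre of the arm's flange, where the gripper is bolted on; the fingertips stand 190 mm ahead of it and the grasp point (between the pads) lies env.grip_point_offset ahead of it (env.grip_point_offset is the distance from the TCP to the grasp point, in mm); z points along the fingers, x is the direction in which the jaws open and shut, and the axes are right-handed (so a half turn about z gives the same grasp; the last joint's range is limited). The gripper opens to 95 mm and grips with 3 to 60 N. Pads are 20 mm wide; open, the fingers measure 119 mm over their backs; the gripper's body (75 mm by 180 mm) begins 59 mm behind the grasp point.
Start: joints at [1.025, 0.491, 1.559, -0, 1.092, -0.106], TCP at [266.076, 565.534, 404.761] pointing down, gripper open.
Joint ranges: [-3.1, 3.1], [-0.84, 2.19], [0.05, 2.79], [-1.13, 4.28], [0.06, 2.93], [-2.69, 2.69]. Speed limits (rad/s): [2.22, 2.22, 2.79, 3.14, 3.14, 3.14].

### API

Orientations are given as [roll, pitch, yaw] about the fixed x, y, z axes, in that order (R = Rz(yaw) Ry(pitch) Rx(roll)).
In Python, from cell import state, read_camera, camera_model, job_done, env gives the robot as it stands.
- The arm moves only by the tool arm_command, never from a script. Its argument "steps" is a list of rows, each a list of 6 numbers: the shift along the tool's x, y, z in cm, then the turn, a rotation vector about the tool's x, y, z in degrees. In form: [[dx, dy, dz, rx, ry, rz], ...]. A call has 1 to 12 rows; each row is the pose to reach, as a shift and turn from the pose commanded when the call began, along the tool's axes at that moment; what a row does not reach only later rows make up. A row lasts 1/12 s, in which the tool goes at most 41.7 mm and 7.16 degrees, less where a joint would pass 70% of its speed; a pose out of reach is approached as far as the arm can. A call with a gripper value outside its range is refused whole. "jaw" is the finger opening in cm, from 0 to 9.51, set as the call begins (left out, the last holds). The fingers move at their own pace and stop on an object; the grip force is fixed at half the most. Time passes only in rows, so rows that repeat a pose let the fingers close. It gives the time, the measured TCP pose, the force and the opening at its end, in the units of the state.
- state(): the state, without advancing time (a new reading comes with each control period).
- read_camera(name): name is "side" or "top"; returns the picture (400x640x3 uint8, red, green, blue); there is no depth.
- camera_model(name): a dict with "K" (3x3 intrinsics, pixels), "xyz" and "rotation" of the camera in the world. Camera axes: x right, y up, looking along -z (the intrinsics and any distortion apply to the point x, -y, -z); pixel columns grow to the right and rows downward; lengths in mm; the calibration is good to about 2 mm. A picture is of the moment at which its call begins. camera_model takes no time and is no camera call.
- job_done(): hands the job in, once; it reports no verdict.
The state is a dict: "t": time; "joints": joint angles; "qvel": joint speeds; "tau": joint torques, N m; "eef_pos": TCP position; "tcp_rot": TCP orientation; "ft_force": force on the tool from outside, world axes, zero at the start; "moment": the same for the moment, N m; "opening": opening from 0.0 (shut) to 1.0 (fully open).
Only numpy, scipy, OpenCV 4.12 (cv2) and the standard library are available. Lean on these libraries where they do the work, as an engineer would, in place of code of your own. Each camera call takes 0.05 s, during which the arm holds its last target. There are 200 camera calls.

### The job

The pressure vessel in the closing clamp must be shut: put the ring of the ratchet wrench fully down over the hexagon head of the clamp's screw and, leaving it on, swing the handle back and forth (clockwise tightens, the ratchet slips on the way back) until the screw is firm at about 0.5 N m, pressing the lid on tight without crushing its seal. Then lift the wrench off and lay it flat on the free worktop beside the clamp; keep the fingers off the clamp and leave the other things where they are.

Things in the scene. Friction and masses are not known exactly. Their poses are not given: they have to be found in the camera images.
- clamp: fixed closing clamp: aluminium base 104 x 126 x 14 mm, two columns 94 mm apart along y, crossbar 36 x 122 mm (along y), its top 110 mm high (nuts 115 mm). An upright right-hand screw (6 mm a turn) runs through the crossbar's middle; turning it slack takes 0.2 to 0.3 N m. The angle of its hexagon varies and is not reported. Origin: centre of the underside
- screw_seat (a point): point fixed to the clamp on the screw's axis, 117 mm up: where the top of the screw's round collar (36 mm across) lies when its foot meets the lid; at the start it is 1.3 to 1.9 mm higher (1.35 to 2 rad of slack). On the collar stands the hexagon head: 24 mm across flats, 16.5 mm tall, chamfered. The ring is fully on when the wrench's underside is within 5 mm of this height
- wrench: loose ring ratchet, 0.33 kg, 197 mm long, lying flat. Steel head 53 mm across, 18 mm thick, with a through six-sided ring 25.4 mm across flats: it drops over the hexagon only within 6 degrees of fitting, every 60 degrees. Clockwise from above drives; anticlockwise slips (every 13 degrees, under 0.1 N m). Origin: ring centre at the underside; x along the handle towards the grip, z up
- wrench_grip (a point): middle of the wrench's black grip, which is 22 mm wide, 18 mm tall and runs from 70 to 168 mm from the ring's centre, its underside flush with the head's; this point is 119 mm from the ring's centre and 9 mm above the underside. A wrench held here sags a few mm at the ring
- ring (a joint): angle (rad) by which the ring has slipped in the wrench's head: near 0 at the start, grows as the handle swings back anticlockwise while the screw holds the ring; must pass 0.5 on the screw. At 0 two opposite corners of the six-sided opening lie on the wrench's x axis
- vessel: round steel pressure vessel, 59 mm across, 52 mm tall, standing loose in a ring on the clamp's base, under the screw; its upper edge is the white seal. Origin: centre of the underside
- lid: white lid 54 mm across, 12 mm tall with its steel plate, lying loose on the vessel. Once the screw's foot meets the plate, each 0.1 rad more presses it 5 N harder on the seal and takes 0.03 to 0.04 N m more torque. Right: 25 to 75 N, felt as 0.38 to 0.68 N m (3 to 6 N across the middle of the grip). The screw stays where it is left. Origin: centre of the underside
- sample_cup: bystander: lidded plastic sample cup 56 mm across, 58 mm tall; origin at its underside
- timer: bystander: flat white kitchen timer 62 x 62 x 17 mm; origin at its underside
- marker: bystander: felt marker 135 mm long, 17 mm thick, lying; origin at its underside

How it is judged:
By the outcome, as a careful person would: the job done as asked, in the order asked, and still so for the second after the job is handed in, with the robot touching nothing.
It also fails if it takes over 72 s, if anything falls off the work surface, if the arm or the gripper's body presses on something with over 40 N, if the wrist force passes 120 N, or if a joint passes its speed limit or range.

## Working session

There is one attempt and no reset: what is moved stays moved. The work goes in short steps, Python scripts to look and compute and a tool call to move; the robot and the scene stay as the last step left them, time stands still between calls to the robot, and variables do not carry over. Pictures are saved under pics/ and viewed, about 8 in all and at most 12, crops included, and the job is handed in when it is done.

Besides the shell and the picture viewer there is one more tool, called after "Call:" in YAML: its name, and indented under it one key for each argument. arm_command: Moves the arm, as the interface text tells. Its arguments: {"type":"object","properties":{"steps":{"type":"array"},"jaw":{"type":"number"}},"required":["steps"]}

```bash
ls; mkdir -p pics
python3 - <<'E'
from cell import state, read_camera, camera_model, env
import cv2
s=state(); print(s); print(env.grip_point_offset)
for n in("top","side"):
    im=read_camera(n); cv2.imwrite(f"pics/{n}0.png",im[:,:,::-1]); m=camera_model(n); print(n,m)
E
```

```text
pics
{'t': 0.0, 'joints': array([ 1.02539854e+00,  4.91514352e-01,  1.55947251e+00, -2.49589743e-06,
        1.09168222e+00, -1.05621449e-01]), 'qvel': array([ 0.0005685 , -0.0009891 , -0.00231581,  0.00176881, -0.00167945,
       -0.00035327]), 'tau': array([ 6.98814110e-04, -6.12631559e+01, -2.58184183e+01,  6.92872563e-02,
        4.82200587e-02, -8.41100996e-05]), 'eef_pos': array([266.05237245, 565.49192701, 404.18178039]), 'tcp_rot': array([-3.14148137e+00,  1.07066728e-03,  1.13102120e+00]), 'ft_force': array([ 1.02786664,  0.09854889, -1.29347335]), 'moment': array([-0.05465655, -0.01089225, -0.01922519]), 'opening': 1.000894393377873}
171.3
top {'K': array([[447.0592042 ,   0.        , 320.46905504],
       [  0.        , 447.0592042 , 204.12858358],
       [  0.        ,   0.        ,   1.        ]]), 'xyz': array([ 259.5541791 , -132.72611852, 1543.01805787]), 'rotation': array([ 0.15988885, -0.00248133, -1.57174054])}
side {'K': array([[365.20413251,   0.        , 322.4172426 ],
       [  0.        , 365.20413251, 197.69231139],
       [  0.        ,   0.        ,   1.        ]]), 'xyz': array([ 323.516349  , -994.58839771,  585.90819467]), 'rotation': array([ 1.06293966, -0.01177572, -0.20666977])}
```

View pics/top0.png

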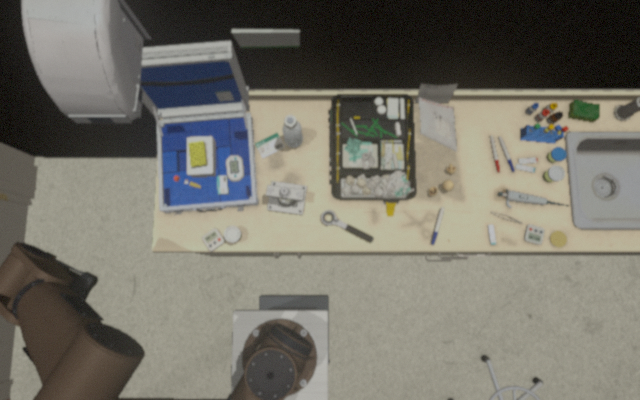

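View pics/side0.png

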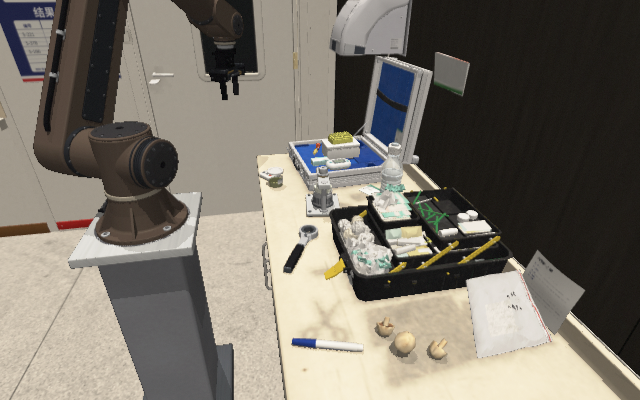

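The top view shows the clamp at about (285,198), the wrench ring at (328,218) with its grip ending near (372,240), the timer at (212,240), the cup at (233,235) and the marker at (437,226). The side view shows the clamp at (322,195), the ring at (308,232) and the grip end at (289,269).

```bash
cat > h.py <<'E'
import numpy as np, cv2
from scipy.spatial.transform import Rotation as Rn
from cell import state, read_camera, camera_model, env
def cam(n):
    m=camera_model(n); return m["K"],np.array(m["xyz"]),Rn.from_euler("xyz",m["rotation"]).as_matrix()@np.diag([1,-1,-1])
def ray(n,uv,z):
    K,c,R=cam(n); d=R@np.linalg.solve(K,[uv[0],uv[1],1]); return c+d*(z-c[2])/d[2]
def proj(n,p):
    K,c,R=cam(n); q=K@(R.T@(np.asarray(p,float)-c)); return q[:2]/q[2]
def tri(uvt,uvs):
    A=[];b=[]
    for n,uv in(("top",uvt),("side",uvs)):
        K,c,R=cam(n); d=R@np.linalg.solve(K,[uv[0],uv[1],1]); d/=np.linalg.norm(d); P=np.eye(3)-np.outer(d,d); A.append(P); b.append(P@c)
    return np.linalg.lstsq(np.vstack(A),np.hstack(b),rcond=None)[0]
def shot(n): return np.ascontiguousarray(read_camera(n)[:,:,::-1])
E
python3 - <<'E'
from h import *
t=np.mean([read_camera("top").astype(float) for _ in range(8)],0)[:,:,::-1].astype(np.uint8)
s=np.mean([read_camera("side").astype(float) for _ in range(8)],0)[:,:,::-1].astype(np.uint8)
cv2.imwrite("pics/ta.png",t);cv2.imwrite("pics/sa.png",s)
a=cv2.resize(t[170:260,255:385],None,fx=6,fy=6,interpolation=cv2.INTER_CUBIC)
b=cv2.resize(s[155:280,270:370],None,fx=4.7,fy=4.7,interpolation=cv2.INTER_CUBIC)
cv2.imwrite("pics/tac.png",a);cv2.imwrite("pics/sac.png",b)
# dark grip in top view
g=t[200:250,310:390].max(2); m=(g<90).astype(np.uint8)
n,l,st,ce=cv2.connectedComponentsWithStats(m); 
for i in range(1,n):
    if st[i,4]>20: print(st[i],ce[i]+[310,200], ray("top",ce[i]+[310,200],18))
g=s[220:290,270:325].max(2); m=(g<70).astype(np.uint8)
n,l,st,ce=cv2.connectedComponentsWithStats(m)
for i in range(1,n):
    if st[i,4]>20: print("s",st[i],ce[i]+[270,220], ray("side",ce[i]+[270,220],12))
E
```

```text
[ 37  27  25  14 105] [359.1047619  233.53333333] [ 403.55531269 -268.77202035   18.        ]
s [34  7 10  5 36] [308.38888889 229.11111111] [ 466.0982315  -156.26308149   12.        ]
s [ 14  24  20  29 249] [293.53012048 258.00401606] [ 407.74534218 -275.44954758   12.        ]
```

View pics/tac.png

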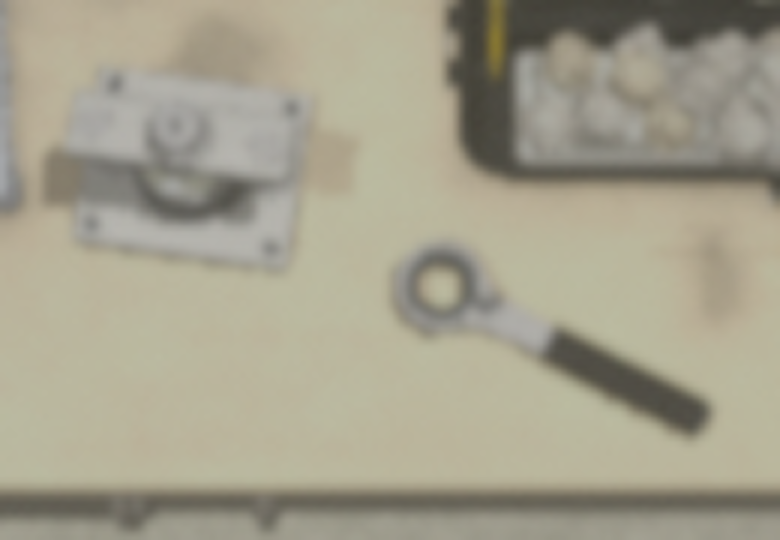

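View pics/sac.png

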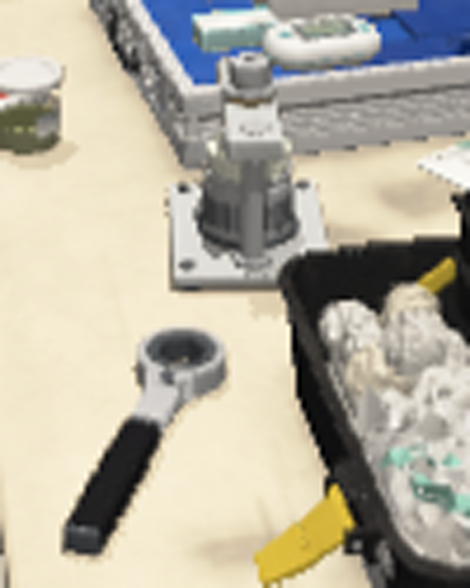

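The crop shows the screw head at full-image (284.7,191.3), the base bolt holes averaging (287.1,197.4), the ring centre at (328.5,217.7) and the grip centre at (359.7,233.7). I'll turn these into poses.

Run:
```python
from h import *
np.set_printoptions(precision=1,suppress=True)
T=lambda c:(255+(c[0]+.5)/6-.5,170+(c[1]+.5)/6-.5)
S=lambda c:(270+(c[0]+.5)/4.7-.5,155+(c[1]+.5)/4.7-.5)
print("screw top", ray("top",T((178,128)),134), "side", ray("side",S((250,63)),134))
b=[ray("top",T(c),14) for c in((115,82),(292,107),(272,247),(92,222))]
bs=[ray("side",S(c),14) for c in((184,265),(318,260),(303,183),(184,187))]
print("base top",np.mean(b,0),"side",np.mean(bs,0)); 
for q in b: print(q)
e=b[0]+b[3]-b[1]-b[2]; print("yaw", np.degrees(np.arctan2(e[1],e[0]))-90)
r=ray("top",T((441,286)),18); g=ray("top",T((628,382)),18); print("ring",r,"grip",g,"dist",np.linalg.norm(g-r),"ang",np.degrees(np.arctan2(*(g-r)[1::-1])))
rs=ray("side",S((182,359)),18); gs=ray("side",S((113,487)),18); print("side ring",rs,"grip",gs,np.linalg.norm(gs-rs),np.degrees(np.arctan2(*(gs-rs)[1::-1])))
print("ends top",ray("top",T((553,340)),18),ray("top",T((706,424)),18))
for n,p in(("screw",r),("bottle",ray("top",(290,130),100)),("edge",ray("top",(285,252),0)),("caseR",ray("top",(256,200),40)),("tray",ray("top",(332,190),40)),("cup",ray("top",(233,235),58)),("timer",ray("top",(212,240),17))): print(n,p)
R=Rn.from_euler("xyz",state()["tcp_rot"]).as_matrix(); print(R)
```

```text
screw top [529.8 -20.3 134. ] side [533.8 -23.1 134. ]
base top [531.4 -19.5  14. ] side [534.8 -16.7  14. ]
[580.   26.2  14. ]
[565.2 -76.8  14. ]
[483.  -65.7  14. ]
[497.6  38.2  14. ]
yaw -8.112723669593294
ring [ 459.8 -162.9   18. ] grip [ 404.5 -269.3   18. ] dist 119.87941233170658 ang -117.43508542075378
side ring [ 462.9 -174.    18. ] grip [ 407.  -283.9   18. ] 123.20562821623628 -116.94696010872039
ends top [ 428.6 -226.8   18. ] [ 380.6 -313.3   18. ]
screw [ 459.8 -162.9   18. ]
bottle [744.5 -34.4 100. ]
edge [341.8 -14.8   0. ]
caseR [516.3  83.1  40. ]
tray [ 550.9 -176.2   40. ]
cup [395.2 154.4  58. ]
timer [381.9 233.4  17. ]
[[ 0.4  0.9  0. ]
 [ 0.9 -0.4  0. ]
 [ 0.   0.  -1. ]]
```

Call:
arm_command:
  steps:
    - [-32,41,0,0,0,7]
    - [-32,41,0,0,0,14]
    - [-32,41,0,0,0,21]
    - [-32,41,0,0,0,28]
    - [-32,41,0,0,0,35]
    - [-32,41,0,0,0,42]
    - [-32,41,0,0,0,49]
    - [-32,41,0,0,0,56]
    - [-32,41,0,0,0,63]
    - [-32,41,0,0,0,70]
    - [-32,41,0,0,0,77]
    - [-32,41,0,0,0,84]

```text
t: 1.9
eef_pos: [492.2, 117.3, 405.0]
tcp_rot: [-3.141, -0.001, -0.341]
ft_force: [0.6, 0.8, 0.0]
opening: 1.001
```

Call:
arm_command:
  steps:
    - [4.7,39.5,0,0,0,3]
    - [4.7,39.5,0,0,0,6]
    - [4.7,39.5,0,0,0,9]
    - [4.7,39.5,0,0,0,9]
    - [4.7,39.5,0,0,0,9]
    - [4.7,39.5,3,0,0,9]
    - [4.7,39.5,7,0,0,9]
    - [4.7,39.5,11.5,0,0,9]
    - [4.7,39.5,11.5,0,0,9]
    - [4.7,39.5,11.5,0,0,9]
    - [4.7,39.5,11.5,0,0,9]
    - [4.7,39.5,11.5,0,0,9]

```text
t: 2.9
eef_pos: [405.4, -271.5, 287.3]
tcp_rot: [-3.141, 0.003, -0.495]
ft_force: [0.7, 0.6, -1.2]
opening: 1.002
```

```bash
cat >> h.py <<'E'
def to(x,y,z,yawdeg):
    "tool-frame shift (cm) and turn (deg) to a downward pose with tool x at yawdeg"
    s=state(); R=Rn.from_euler("xyz",s["tcp_rot"]); T=Rn.from_euler("xyz",[180,0,yawdeg],degrees=True)
    return np.round(np.r_[R.inv().apply(np.array([x,y,z])-s["eef_pos"])/10,np.degrees((R.inv()*T).as_rotvec())],2)
E
python3 - <<'E'
from h import *
s=state(); print(s["eef_pos"],np.degrees(s["tcp_rot"]),s["joints"])
print(to(404.5,-270,194,-28.5))
t=shot("top"); q=shot("side")
a=cv2.resize(t[195:255,300:390],None,fx=6,fy=6,interpolation=cv2.INTER_CUBIC); b=cv2.resize(q[210:290,265:335],None,fx=5,fy=5,interpolation=cv2.INTER_CUBIC)
o=np.zeros((400,900,3),np.uint8); o[:360,:540]=a; o[:400,545:895]=b; cv2.imwrite("pics/c1.png",cv2.resize(o,(800,356)))
E
```

```text
[ 405.43471802 -271.53409092  287.30105225] [-179.96306335    0.18472193  -28.37893275] [-7.25571098e-01  4.69551262e-01  2.01118267e+00 -1.75509176e-04
  6.64144776e-01 -2.30125863e-01]
[-0.13 -0.08  9.33 -0.04  0.18  0.12]
```

View pics/c1.png

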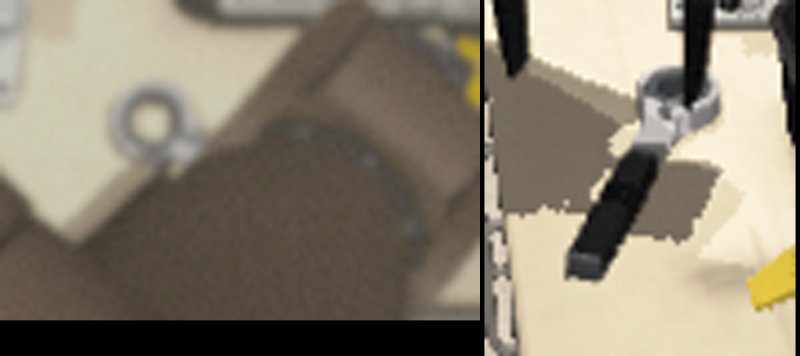

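The side view shows both fingers straddling the grip, and in the top view the ring is unchanged at about (326,218). I'll go down and grip.

Call:
arm_command:
  steps:
    - [-0.1,-0.1,3.5,0,0,0]
    - [-0.1,-0.1,7,0,0,0]
    - [-0.1,-0.1,9,0,0,0]
    - [-0.1,-0.1,9.3,0,0,0]
    - [-0.1,-0.1,9.3,0,0,0]

```text
t: 3.42
eef_pos: [406.4, -267.0, 197.0]
tcp_rot: [-3.141, 0.001, -0.491]
ft_force: [0.1, -0.2, 0.3]
opening: 0.996
```

Call:
arm_command:
  steps:
    - [0,0,0,0,0,0]
    - [0,0,0,0,0,0]
    - [0,0,0,0,0,0]
    - [0,0,0,0,0,0]
    - [0,0,0,0,0,0]
    - [0,0,0,0,0,0]
    - [0,0,0,0,0,0]
    - [0,0,0,0,0,0]
    - [0,0,0,0,0,0]
    - [0,0,0,0,0,0]
  jaw: 0

```text
t: 4.25
eef_pos: [405.8, -267.8, 196.6]
tcp_rot: [-3.141, 0.0, -0.492]
ft_force: [-0.7, -0.2, 1.1]
opening: 0.356
```

Call:
arm_command:
  steps:
    - [0,0,0,0,0,0]
    - [0,0,0,0,0,0]
    - [0,0,0,0,0,0]
    - [0,0,0,0,0,0]
    - [0,0,0,0,0,0]
    - [0,0,0,0,0,0]

```text
t: 4.75
eef_pos: [405.9, -267.8, 196.7]
tcp_rot: [-3.141, 0.0, -0.492]
ft_force: [0.5, -1.0, -1.7]
opening: 0.231
```

Call:
arm_command:
  steps:
    - [0,0,0,0,0,0]
    - [0,0,0,0,0,0]
    - [0,0,0.4,0,0,0]
    - [0,0,0.4,0,0,0]
    - [0,0,0.4,0,0,0]
  jaw: 3

```text
t: 5.17
eef_pos: [405.8, -267.7, 192.5]
tcp_rot: [-3.141, 0.001, -0.492]
ft_force: [0.2, 0.4, 0.1]
opening: 0.316
```

Call:
arm_command:
  steps:
    - [0,0,0,0,0,0]
    - [0,0,0,0,0,0]
    - [0,0,0,0,0,0]
    - [0,0,0,0,0,0]
    - [0,0,0,0,0,0]
  jaw: 0

```text
t: 5.58
eef_pos: [405.9, -267.8, 192.7]
tcp_rot: [-3.142, -0.0, -0.492]
ft_force: [0.9, -0.5, -1.7]
opening: 0.229
```

Call:
arm_command:
  steps:
    - [0,0,-4,0,0,0]
    - [0,0,-8,0,0,0]
    - [0,0,-12,0,0,0]
    - [0,0,-16,0,0,0]
    - [0,0,-16,0,0,0]
    - [0,0,-16,0,0,0]
    - [0,0,-16,0,0,0]

```text
t: 6.17
eef_pos: [405.4, -267.5, 351.8]
tcp_rot: [-3.141, 0.001, -0.492]
ft_force: [0.1, -0.2, -3.6]
opening: 0.23
```

Run:
```python
from h import *
s=state(); print(s["eef_pos"],np.degrees(s["tcp_rot"]),s["opening"],s["ft_force"],s["moment"])
t=shot("top"); q=shot("side"); cv2.imwrite("pics/t2.png",t);cv2.imwrite("pics/s2.png",q)
o=np.zeros((600,800,3),np.uint8); o[:400,:480]=cv2.resize(t[180:260,300:396],None,fx=5,fy=5,interpolation=cv2.INTER_CUBIC); o[:600,485:800]=cv2.resize(q[130:280,260:339],None,fx=4,fy=4,interpolation=cv2.INTER_CUBIC)[:,:315]; cv2.imwrite("pics/c2.png",o)
```

```text
[ 405.42145767 -267.46266494  351.78800108] [-1.79985233e+02  7.33889783e-02 -2.81914484e+01] 0.23005798824786766 [ 0.14370847 -0.2089775  -3.62401546] [-0.24079364  0.20721342  0.02022987]
```

View pics/c2.png

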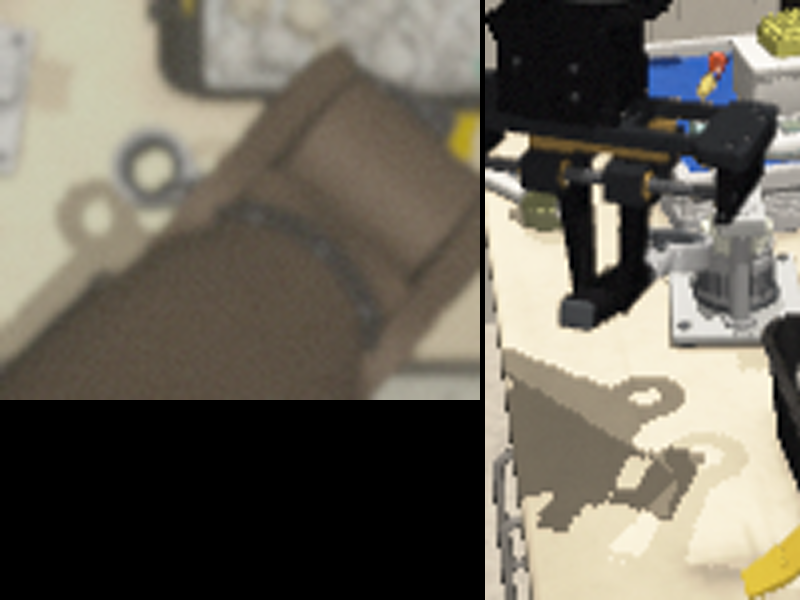

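The top crop shows the ring opening at (155,168), which is full-image (330.6,213.3). The side view shows the wrench held level in the fingers. I'll measure the ring offset from the TCP.

Run:
```python
from h import *
np.set_printoptions(precision=1,suppress=True)
t=cv2.imread("pics/t2.png"); g=t.mean(2)
x0,y0=322,205; c=g[y0:y0+18,x0:x0+18]; print(c.astype(int))
m=(c>125).astype(np.uint8); n,l,st,ce=cv2.connectedComponentsWithStats(m,connectivity=4); i=l[9,9]; print(st[i],ce[i]+[x0,y0])
s=state(); p=s["eef_pos"]
r=ray("top",ce[i]+[x0,y0],165) if i else ray("top",(330.6,213.3),165); d=r-p; print(r,"r",np.hypot(*d[:2]),"ang",np.degrees(np.arctan2(-d[1],-d[0])))
# hex in the averaged first image
a=cv2.imread("pics/ta.png").mean(2); print(a[183:199,276:294].astype(int))
```

```text
[[194 194 191 189 185 180 173 172 171 173 175 181 184 186 188 189 189 189]
 [191 192 190 181 172 162 156 152 149 152 155 163 173 179 187 189 189 189]
 [194 189 182 171 155 143 131 122 120 122 128 141 157 170 178 185 186 185]
 [190 183 168 152 136 117 107 101  98 102 108 118 137 156 172 179 180 178]
 [185 172 155 133 116 103  99 104 116 119 115 112 118 139 162 171 171 172]
 [179 164 139 114 102 101 118 135 152 155 148 131 117 130 152 163 167 170]
 [173 155 129 106 103 126 148 168 180 182 175 157 129 122 141 159 164 171]
 [171 148 121 105 117 149 174 184 190 191 187 173 142 115 134 157 164 172]
 [169 146 120 105 121 161 183 191 192 191 189 176 146 117 135 156 164 167]
 [168 148 120 105 125 161 183 192 193 190 187 174 140 117 133 152 156 151]
 [169 153 127 109 123 156 179 190 189 183 171 154 126 115 124 133 135 132]
 [160 155 139 117 115 141 165 176 178 167 145 122 107 105 110 112 107 111]
 [149 156 147 135 117 122 142 151 151 140 113  99  99 101 105  98 100 105]
 [144 147 152 146 131 115 113 121 119 108 102 103 110 115 111  99  99 104]
 [139 140 147 148 139 121 112 108 107 104 105 109 
[... 849 characters left out ...]
151 155 164 170 172 171]
 [175 174 168 154 150 158 159 149 146 157 163 157 146 149 161 171 174 174]
 [176 175 167 149 144 155 159 150 146 157 164 156 143 145 158 170 175 175]
 [176 175 165 145 137 150 158 156 155 160 160 150 140 146 157 169 174 176]
 [176 175 165 141 128 138 150 156 159 158 150 141 141 149 160 170 175 176]
 [175 174 165 144 128 128 136 145 149 147 139 137 146 154 163 173 176 177]
 [166 167 161 148 135 126 127 134 141 141 140 143 153 162 169 175 177 178]
 [147 148 149 144 134 125 124 134 142 143 145 151 158 167 172 176 177 178]
 [120 120 125 129 127 120 118 127 132 133 137 147 156 162 167 169 171 171]
 [111 106 109 118 125 122 118 120 121 122 124 132 141 146 149 149 152 156]]
```

Run:
```python
from h import *
np.set_printoptions(precision=1,suppress=True)
for z in(168,150,130,110):
    p=ray("top",(330.2,213.3),z); print(z,p,"side crop",(proj("side",p)-[260,130])*4+[485,0])
print("screw",ray("top",(284.0,190.7),135), ray("top",(284.2,191),135))
# butt end (top centre) if level / tilted
d=np.array([-.473,-.881,0]); g=np.array([405.4,-267.5,168.])
for tilt in(0,10,20):
    k=np.radians(tilt); b=g+51*np.array([d[0]*np.cos(k),d[1]*np.cos(k),np.sin(k)]); r=g-119*np.array([d[0]*np.cos(k),d[1]*np.cos(k),np.sin(k)])
    print(tilt,"butt",(proj("side",b)-[260,130])*4+[485,0],"ring",r,(proj("side",r)-[260,130])*4+[485,0],proj("top",r))
print(proj("top",[405.9+119*.473,-267.8+119*.881,9]))
q=cv2.imread("pics/s2.png"); cv2.imwrite("pics/c3.png",cv2.resize(q[170:220,270:330],None,fx=10,fy=10,interpolation=cv2.INTER_CUBIC))
```

```text
168 [ 452.4 -166.5  168. ] side crop [658.6 204.6]
150 [ 455. -167.  150.] side crop [662.9 229.6]
130 [ 457.8 -167.5  130. ] side crop [667.7 256.8]
110 [ 460.6 -168.   110. ] side crop [672.3 283.4]
screw [530.3 -19.6 135. ] [529.3 -20.2 135. ]
0 butt [572.6 332.8] ring [ 461.7 -162.7  168. ] [671.8 200.8] [328.9 210.4]
10 butt [572.4 318.2] ring [ 460.8 -164.3  147.3] [671.2 230.6] [329.3 211.6]
20 butt [573.4 302.5] ring [ 458.3 -169.   127.3] [668.9 261.4] [330.7 213.3]
[328.1 216.9]
```

View pics/c3.png

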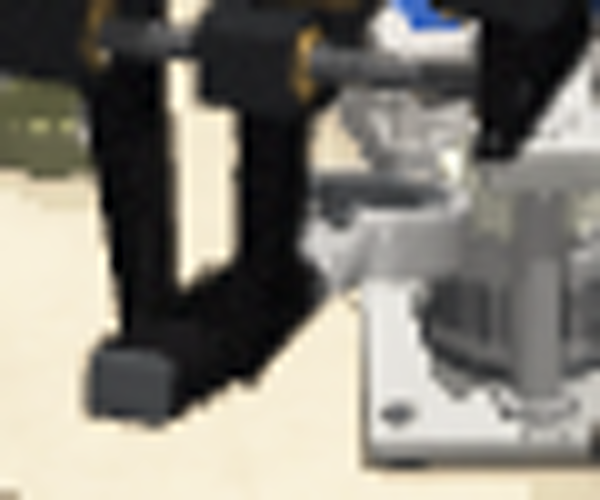

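The side crop shows the butt at (135,385) raised and the ring at (385,195) lowered. The wrench has tipped about 15° in the pads during the fast lift. I'll lay it back down, regrip nearer the head and lower, then lift gently.

Call:
arm_command:
  steps:
    - [0,0,3,0,0,0]
    - [0,0,6,0,0,0]
    - [0,0,9,0,0,0]
    - [0,0,11,0,0,0]
    - [0,0,12.5,0,0,0]
    - [0,0,14,0,0,0]
    - [0,0,15,0,0,0]
    - [0,0,15.6,0,0,0]
    - [0,0,15.9,0,0,0]
    - [0,0,15.9,0,0,0]

```text
t: 7.1
eef_pos: [405.6, -267.6, 193.5]
tcp_rot: [-3.141, 0.001, -0.492]
ft_force: [-0.2, 0.0, -2.6]
opening: 0.226
```

Call:
arm_command:
  steps:
    - [0,0,0,0,0,0]
    - [0,0,0,0,0,0]
    - [0,0,0,0,0,0]
    - [0,-1.3,0,0,0,0]
    - [0,-2.6,0.1,0,0,0]
    - [0,-2.6,0.15,0,0,0]
    - [0,-2.6,0.15,0,0,0]
  jaw: 3.6

```text
t: 7.68
eef_pos: [418.3, -244.6, 192.3]
tcp_rot: [-3.142, -0.0, -0.491]
ft_force: [-0.1, -0.8, 0.1]
opening: 0.381
```

Call:
arm_command:
  steps:
    - [0,0,0,0,0,0]
    - [0,0,0,0,0,0]
    - [0,0,0,0,0,0]
    - [0,0,0,0,0,0]
    - [0,0,0,0,0,0]
    - [0,0,0,0,0,0]
    - [0,0,0,0,0,0]
    - [0,0,0,0,0,0]
  jaw: 0

```text
t: 8.35
eef_pos: [418.1, -245.0, 192.2]
tcp_rot: [-3.142, -0.0, -0.492]
ft_force: [-1.8, -2.5, 1.2]
opening: 0.226
```

Call:
arm_command:
  steps:
    - [0,0,-0.3,0,0,0]
    - [0,0,-1,0,0,0]
    - [0,0,-2,0,0,0]
    - [0,0,-3.5,0,0,0]
    - [0,0,-5,0,0,0]
    - [0,0,-7,0,0,0]
    - [0,0,-9,0,0,0]
    - [0,0,-11,0,0,0]
    - [0,0,-13,0,0,0]
    - [0,0,-14.5,0,0,0]
    - [0,0,-15.5,0,0,0]
    - [0,0,-16,0,0,0]

```text
t: 9.35
eef_pos: [417.9, -244.5, 354.4]
tcp_rot: [3.141, -0.002, -0.492]
ft_force: [0.4, 0.5, -3.3]
opening: 0.231
```

Run:
```python
from h import *
np.set_printoptions(precision=1,suppress=True)
s=state(); p=s["eef_pos"]; print(p,np.degrees(s["tcp_rot"]),s["opening"],s["ft_force"],s["moment"])
t=shot("top"); q=shot("side"); cv2.imwrite("pics/t4.png",t);cv2.imwrite("pics/s4.png",q)
o=np.zeros((500,800,3),np.uint8); o[:400,:400]=cv2.resize(t[190:240,300:350],None,fx=8,fy=8,interpolation=cv2.INTER_CUBIC); o[:500,405:800]=cv2.resize(q[165:215,280:320],None,fx=10,fy=10,interpolation=cv2.INTER_CUBIC)[:,:395]; cv2.imwrite("pics/c4.png",o)
d=np.array([-.473,-.881,0])
for z in(165,155,145): print(z,ray("top",(330,213.3),z))
```

```text
[ 417.9 -244.5  354.4] [180.   -0.1 -28.2] 0.23121206617927723 [ 0.4  0.5 -3.3] [-0.2  0.2  0. ]
165 [ 452.9 -166.   165. ]
155 [ 454.3 -166.2  155. ]
145 [ 455.7 -166.5  145. ]
```

View pics/c4.png

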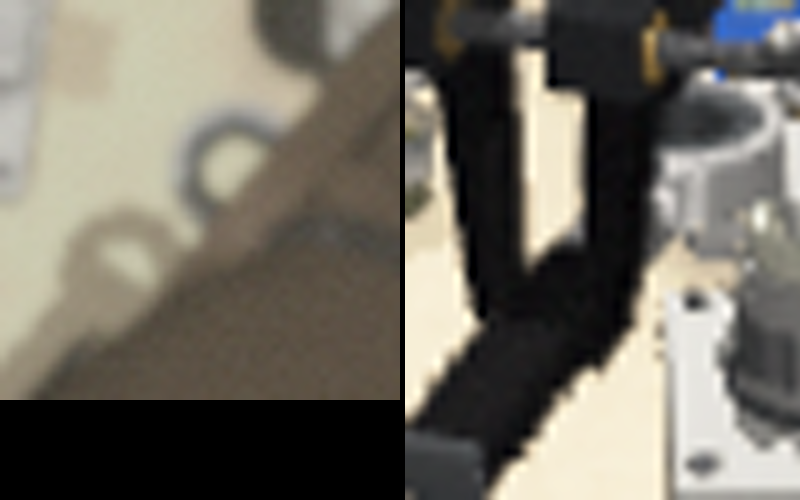

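The top crop shows the ring at about (238,165), full-image (329.7,210.6). That matches the level-wrench prediction of (328.9,210.4). I'll move over the screw with the handle at −150°.

Call:
arm_command:
  steps:
    - [-0.2,-0.6,0,0,0,1]
    - [-0.7,-2,0,0,0,4]
    - [-1.4,-4,0,0,0,8]
    - [-2.1,-6.3,0,0,0,12]
    - [-2.8,-8.6,0,0,0,16]
    - [-3.5,-10.9,0,0,0,20]
    - [-4.3,-13,0,0,0,24]
    - [-4.9,-15,0,0,0,28]
    - [-5.4,-16.4,0,0,0,31]
    - [-5.6,-17.1,0,0,0,31.8]
    - [-5.6,-17.2,0,0,0,31.8]
    - [-5.6,-17.2,0,0,0,31.8]

```text
t: 10.45
eef_pos: [450.0, -66.5, 351.8]
tcp_rot: [3.141, 0.001, -1.045]
ft_force: [0.0, -0.0, -3.5]
opening: 0.227
```

Run:
```python
from h import *
np.set_printoptions(precision=1,suppress=True)
s=state(); p=s["eef_pos"]; print(p,np.degrees(s["tcp_rot"]),s["opening"],s["ft_force"],s["moment"],s["joints"])
avg=lambda n:np.mean([read_camera(n).astype(float) for _ in range(3)],0)[:,:,::-1].astype(np.uint8)
t=avg("top"); q=avg("side"); cv2.imwrite("pics/t5.png",t);cv2.imwrite("pics/s5.png",q)
o=np.zeros((500,800,3),np.uint8); o[:400,:400]=cv2.resize(t[165:215,260:310],None,fx=8,fy=8,interpolation=cv2.INTER_CUBIC); o[:500,405:800]=cv2.resize(q[150:215,290:345],None,fx=7,fy=7,interpolation=cv2.INTER_CUBIC)[:500,:395][:455].copy() if 0 else cv2.resize(q[145:215,290:345],(395,500),interpolation=cv2.INTER_CUBIC); cv2.imwrite("pics/c5.png",o)
for z in(18,): pass
a=94; h=np.radians(np.degrees(s["tcp_rot"][2])-90)
r=np.array([p[0]-a*np.cos(h),p[1]-a*np.sin(h),171]); print("pred ring",r,proj("top",r),"screw px",proj("top",[531,-19.5,135]))
```

```text
[450.  -66.5 351.8] [180.    0.  -59.9] 0.22749363224885455 [ 0.  -0.  -3.5] [-0.1  0.3 -0. ] [-0.3  0.3  2.   0.   0.8  0.8]
pred ring [531.3 -19.4 171. ] [283.  188.2] screw px [284.  190.5]
```

View pics/c5.png

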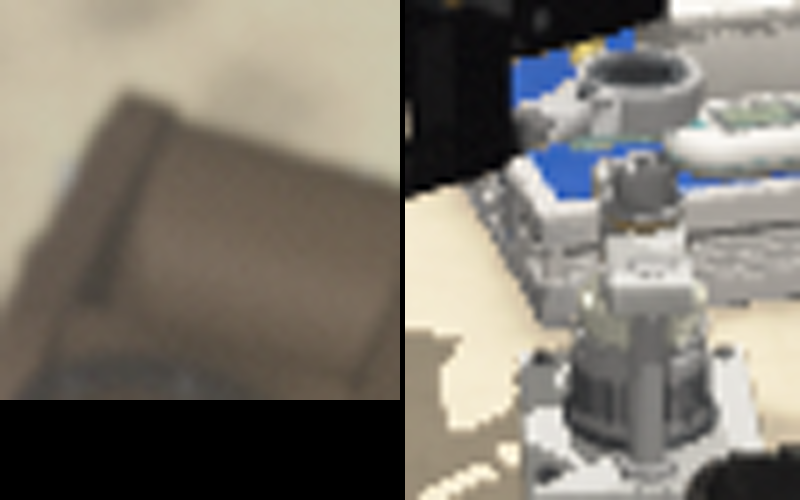

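The side view shows the ring opening at crop (638,70) hovering over the hexagon at (636,158). The top view is hidden by the wrist. I'll check the columns against a vertical axis.

Run:
```python
from h import *
np.set_printoptions(precision=2,suppress=True)
q=cv2.imread("pics/s5.png").mean(2)
C=lambda u,v:((u-405)/7.18+290-.5,v/7.143+145-.5)
print("axis px",[proj("side",[531,-19.5,z]) for z in(180,160,135,119)],"seen ring",C(638,72),"hex top",C(636,158))
print("dx,dy per px:",proj("side",[541,-19.5,178])-proj("side",[531,-19.5,178]),proj("side",[531,-9.5,178])-proj("side",[531,-19.5,178]),proj("side",[531,-19.5,188])-proj("side",[531,-19.5,178]))
print(q[151:160,312:333].astype(int)); print(q[164:176,314:332].astype(int))
```

```text
axis px [array([321.8 , 153.22]), array([321.73, 159.54]), array([321.64, 167.28]), array([321.58, 172.14])] seen ring (321.9512534818941, 154.57979840403192) hex top (321.6727019498607, 166.61955760884783)
dx,dy per px: [ 3.34 -0.23] [-0.69 -1.27] [ 0.04 -3.2 ]
[[ 66  75 160 173 148 153 115 115 116 122 151 151 130 131 121 131 170 170
  167 167 176]
 [120 145 179 190 166 185 149 129 110 104 114 118 128 135 168 166 195 179
  171 170 168]
 [121 144 173 208 154 121 108  98  80  76  77  86  92  97 114 116 150 206
  185 165 164]
 [116 137 205 147 108  82  74  62  58  58  57  55  60  61  62  95 109 172
  204 168 160]
 [113 128 206 136  95  91  66  55  54  50  53  51  52  52  48  91 101 156
  207 175 156]
 [192 194 158 130 145 117  83  80  70  64  61  63  71  72  89  99 149 198
  181 141 154]
 [210 205 108 101 121 193 193 167 158 143 141 142 142 145 183 186 177 164
  127 129 151]
 [212 194  78 117 164 192 192 180 164 163 168 167 164 161 155 140 135 123
  112 128 148]
 [215 210 195 173 125 126 125 179 130 134 137 134 135 133 127 121 120 116
  114 154 222]]
[[131 131 143 142 141 133 129 129 1
[... 165 characters left out ...]
112 159 183 197 208 215]
 [116 117 129 185 159 184 179 183 106 103 147  91  93 110 126 154 177 184]
 [118 123 160 220 158 132 132 208 116 115 127 117 112  86 102 120 127 137]
 [119 123 150 222 155  95 107 136 111 114 110 107  95  87 121 123 101 113]
 [122 120 119 154 118  81 100 106 106 106 104 100  91 109 120 122 118 117]
 [121 119 112 132 159  78  95 100 105 104 102  98  90  99 170 173 197 199]
 [116 114 132 155 157  83  90  96 102 103 100  97  88  84 127 211 217 215]
 [223 222 216 132 106  88  81  89  94  99 100  99  88  95 158 173 174 174]
 [220 208 187 111  94  94  88  86  89  91  96 114 164 156 129 160 161 161]
 [173 169 162 118  93  94  99 102 142 142 126 122 140 118 135 161 161 161]]
```

Call:
arm_command:
  steps:
    - [0,0,0.5,0,0,0]
    - [0,0,1.2,0,0,0]
    - [0,0,1.7,0,0,0]
    - [0,0,2,0,0,0]
    - [0,0,2.2,0,0,0]
    - [0,0,2.4,0,0,0]
    - [0,0,2.5,0,0,0]
    - [0,0,2.5,0,0,0]

```text
t: 11.42
eef_pos: [450.1, -66.8, 327.2]
tcp_rot: [-3.141, -0.0, -1.047]
ft_force: [-0.5, -0.3, -1.5]
opening: 0.227
```

```bash
cat > st.py <<'E'
from h import *
np.set_printoptions(precision=2,suppress=True)
s=state(); p=s["eef_pos"]; F=s["ft_force"]; M=s["moment"]; d=p-np.array([531,-19.5,p[2]]); print(s["t"],p,np.degrees(s["tcp_rot"]),"F",F,"M",M,"r",np.hypot(*d[:2]),"h",np.degrees(np.arctan2(d[1],d[0])),"Tz",M[2]+(d[0]*F[1]-d[1]*F[0])/1000,"op",s["opening"])
E
python3 st.py
```

```text
11.4167 [450.11 -66.82 327.16] [-179.99   -0.    -60.  ] F [-0.54 -0.28 -1.49] M [-0.07  0.22  0.02] r 93.7131247166767 h -149.67511664347276 Tz 0.013301715790385794 op 0.22747457104046656
```

Call:
arm_command:
  steps:
    - [0.41,-0.01,0.15,0,0,-2.5]
    - [0.82,-0.04,0.2,0,0,-5]
    - [1.22,-0.08,0.2,0,0,-7.5]
    - [1.63,-0.14,0.2,0,0,-10]
    - [2.03,-0.22,0.2,0,0,-12.5]
    - [2.43,-0.32,0.2,0,0,-15]
    - [2.43,-0.32,0.2,0,0,-15]

```text
t: 12.0
eef_pos: [465.6, -86.6, 325.7]
tcp_rot: [-3.14, -0.002, -0.784]
ft_force: [-0.4, 0.9, -0.4]
opening: 0.227
```

```bash
python3 st.py
```

```text
12.0 [465.57 -86.65 325.75] [-179.94   -0.1   -44.91] F [-0.4   0.86 -0.42] M [ 0.18 -0.12 -0.02] r 93.75598228922568 h -134.25863363166889 Tz -0.10131766792049947 op 0.22726107258628447
```

Call:
arm_command:
  steps:
    - [0.41,-0.01,0,0,0,-2.5]
    - [0.82,-0.04,0,0,0,-5]
    - [1.22,-0.08,0,0,0,-7.5]
    - [1.63,-0.14,0,0,0,-10]
    - [2.03,-0.22,0,0,0,-12.5]
    - [2.43,-0.32,0,0,0,-15]
    - [2.43,-0.32,0,0,0,-15]

```text
t: 12.58
eef_pos: [484.8, -101.4, 325.6]
tcp_rot: [-3.141, -0.001, -0.523]
ft_force: [-0.2, 0.6, 1.7]
opening: 0.23
```

```bash
python3 st.py
```

```text
12.5833 [ 484.84 -101.35  325.62] [-179.97   -0.08  -29.98] F [-0.21  0.65  1.71] M [ 0.28 -0.08 -0.  ] r 93.96815667333175 h -119.42006503720972 Tz -0.050413447935942234 op 0.22960497022320103
```

Call:
arm_command:
  steps:
    - [0.41,-0.01,0,0,0,-2.5]
    - [0.82,-0.04,0,0,0,-5]
    - [1.22,-0.08,0,0,0,-7.5]
    - [1.63,-0.14,0,0,0,-10]
    - [2.03,-0.22,0,0,0,-12.5]
    - [2.43,-0.32,0,0,0,-15]
    - [2.43,-0.32,0,0,0,-15]

```text
t: 13.17
eef_pos: [507.3, -110.5, 325.5]
tcp_rot: [-3.141, -0.001, -0.262]
ft_force: [-1.2, -0.0, 1.2]
opening: 0.229
```

```bash
python3 st.py
```

```text
13.1667 [ 507.33 -110.52  325.47] [-179.99   -0.04  -15.02] F [-1.17 -0.04  1.19] M [ 0.23 -0.01 -0.01] r 94.05153227664104 h -104.57660639237162 Tz -0.11426436779107738 op 0.22878701314500688
```

Call:
arm_command:
  steps:
    - [0.41,-0.01,0,0,0,-2.5]
    - [0.82,-0.04,0,0,0,-5]
    - [1.22,-0.08,0,0,0,-7.5]
    - [1.63,-0.14,0,0,0,-10]
    - [2.03,-0.22,0,0,0,-12.5]
    - [2.43,-0.32,0,0,0,-15]
    - [2.43,-0.32,0,0,0,-15]

```text
t: 13.75
eef_pos: [531.5, -113.6, 325.3]
tcp_rot: [-3.142, -0.0, -0.001]
ft_force: [-0.3, -0.8, 0.7]
opening: 0.23
```

```bash
python3 st.py
```

```text
13.75 [ 531.46 -113.57  325.32] [-180.     -0.02   -0.05] F [-0.27 -0.76  0.72] M [0.19 0.09 0.04] r 94.06870912165238 h -89.71763239768538 Tz 0.015556926442697832 op 0.23002557679408536
```

Run:
```python
from h import *
t=np.mean([read_camera("top").astype(float) for _ in range(4)],0)[:,:,::-1].astype(np.uint8); q=shot("side"); cv2.imwrite("pics/t6.png",t);cv2.imwrite("pics/s6.png",q)
o=np.zeros((500,800,3),np.uint8); o[:400,:400]=cv2.resize(t[165:215,260:310],None,fx=8,fy=8,interpolation=cv2.INTER_CUBIC); o[:500,405:800]=cv2.resize(q[145:215,290:345],(395,500),interpolation=cv2.INTER_CUBIC); cv2.imwrite("pics/c6.png",o)
```

```text
(no output)
```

View pics/c6.png

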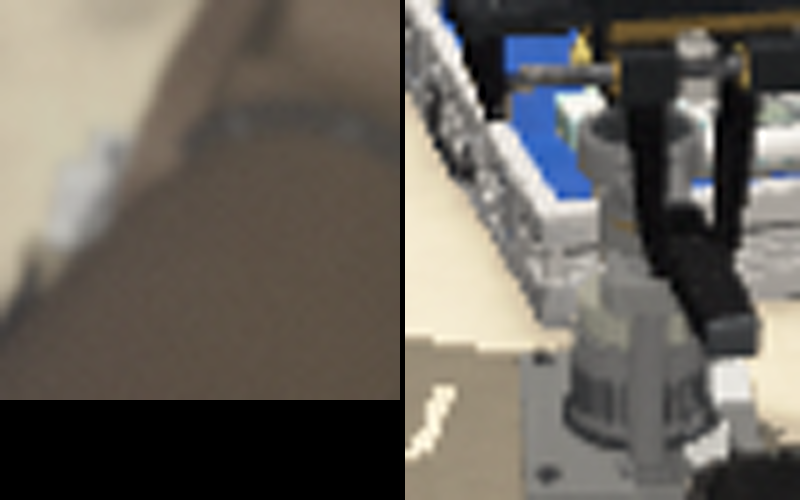

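The side crop shows the ring's outer wall spanning about 578–708, centre 643, with the screw axis near 636. That puts the ring roughly 1 px, or 3 mm, too far toward +x. I'll check it in numbers.

```bash
python3 - <<'E'
from h import *
np.set_printoptions(linewidth=200,precision=2,suppress=True)
q=cv2.imread("pics/s6.png")
print(q[158:180,311:335].max(2).astype(int))
for x in(531,528,534):
  c=[proj("side",[x+26.5*np.cos(k),-19.5+26.5*np.sin(k),144]) for k in np.linspace(0,6.28,60)]; c=np.array(c); print(x,c.min(0),c.max(0))
c=np.array([proj("side",[531+18*np.cos(k),-19.5+18*np.sin(k),117]) for k in np.linspace(0,6.28,60)]); print("collar",c.min(0),c.max(0))
E
python3 st.py
```

```text
[[229 229 230 234 241 239 125  28  56  34  34  33  33  33  33  34  53 146 157 156 156 151  80   9]
 [195 246 245 246 246 246 222  37  44  30  28  28  29  25  28  52 115 229 200 187 204 222 127  13]
 [131 218 248 248 221 219 147  82  62  41  17  18  17  19  20  56 100 159 208 242 239 170  80  12]
 [105 147 236 204 145 122  71  64  56  40  12  17  18  17  19  46  66  82 133 194 237 197  43  11]
 [102 117 185 136 114  65  58  46  47  43  13  15  14  16  16  39  55  60  81 135 180 210  22  15]
 [134 110 160 122 119  64  57  50  45  42  13  15  13  11  18  37  52  57  74 124 165 240  18  16]
 [182 106 155 105 124 116  82  55  52  50  13  15  16  14  17  39  58  88 115 122 162 247  20  21]
 [192 175 148  93 103 116 116 115 102  97  18   8  14  12  18  53 115 117 110 102 147 238  18  20]
 [189 189 176  90  96 102 106 112 114 119  58  13  18  12  19  58 123 116 101  95 126 186  19  20]
 [189 189 183  93  95 100 103 106 116 119  64  11  15  15  15  44 101 110  94  94 120 146  20  22]
 [191 191 185  92  94  97 101 104 102  95  65  11  17  16  18  50 118 116  95  91 109 110  21  20]
 [196 194 1
[... 713 characters left out ...]
02 105 108 101  51  14  14  14  21  15  13  17  17  30  76  19  24]
 [156 156 155 152 164 163  95 102 103 103 103  54  10  16  13  17  16  15  19  18  17  19  17  22]
 [150 157 161 159 160 162  93 101 102 104 102  92  12  16  18  21  31  28  29  41  29  18  20  17]
 [162 140 139 121 116 103 106 101 103 101 101  99  29  21  16  21  28  30  29  27  31  29  27  26]]
531 [312.76 160.96] [330.58 168.21]
528 [311.76 161.03] [329.6  168.29]
534 [313.75 160.89] [331.56 168.14]
collar [315.59 170.23] [327.55 175.33]
14.0 [ 531.1  -113.64  325.31] [-179.99   -0.01   -0.11] F [ 0.36 -0.19  1.33] M [ 0.23 -0.1  -0.07] r 94.13796174142416 h -89.93816369884689 Tz -0.03580826006933715 op 0.2257631286276395
```

Run:
```python
from h import *
from scipy.ndimage import map_coordinates
from scipy.optimize import least_squares
np.set_printoptions(linewidth=200,precision=2,suppress=True)
t=cv2.imread("pics/t4.png").astype(float).mean(2)
print(t[200:222,318:342].astype(int))
c0=np.array([329.7,210.6])
P=[];Q=[]
for a in np.radians(np.arange(-180,-29,10)):   # image angles, up is negative
    r=np.arange(2,14,.1); u=c0[0]+r*np.cos(a); v=c0[1]+r*np.sin(a)
    f=map_coordinates(t,[v,u],order=3)
    k=np.argmin(np.where((r>3.5)&(r<9),f,999)); th=(f[k]+185)/2
    o=k+np.argmax(f[k:]>th); i=k-np.argmax(f[k::-1]>(f[k]+190)/2)
    P.append((u[o],v[o]));Q.append((u[i],v[i])); 
for n,S in(("outer",P),("inner",Q)):
    S=np.array(S); s=least_squares(lambda p:np.hypot(*(S-p[:2]).T)-p[2],[*c0,8],loss="soft_l1",f_scale=.3); print(n,s.x,np.abs(s.fun).mean())
    for z in(180,171,162): print(z,ray("top",s.x[:2],z),ray("top",s.x[:2],z)[:2]-[417.9,-244.5])
```

```text
[[194 192 195 194 194 193 192 192 192 190 190 186 185 182 182 181 178 176 170 165 154 131 101  91]
 [194 193 193 193 191 193 191 192 190 190 189 186 184 184 182 182 182 183 180 174 164 134 108  90]
 [193 194 193 194 193 192 191 191 187 185 181 181 180 180 181 183 183 184 184 175 156 127 100  91]
 [196 195 194 193 193 191 187 185 179 174 169 166 168 170 174 176 180 183 178 162 139 108  95  88]
 [194 195 194 192 194 187 181 173 167 156 146 142 147 153 160 168 175 173 163 141 114  97  91  91]
 [194 193 192 191 187 181 171 159 145 133 123 120 123 128 139 150 158 154 138 113  95  93  90  92]
 [194 192 191 188 183 175 153 133 123 119 123 119 118 114 119 125 130 127 111  98  94  92  92  89]
 [193 192 190 186 177 160 131 118 119 135 148 154 149 133 117 108 108 102  96  94  93  91  89  93]
 [192 193 189 182 170 146 120 119 139 162 177 179 175 162 141 116  96  98  93  94  90  91  90  90]
 [192 192 188 178 164 137 120 135 162 180 188 189 186 175 150 120 103  94  92  95  92  93  90  88]
 [192 193 188 178 163 136 125 149 177 189 190 190 184 166 139 112  98  97  96  94  96  91  89  86]
 [193 192 1
[... 739 characters left out ...]
 100  89  81  76  70  69  75  74  82  80]
 [139 136 139 152 167 173 157 125 107 103 105 107 109 104  93  85  77  72  73  75  73  76  83  86]
 [147 140 138 142 149 153 141 115 102 102 102 103 103 101  92  81  71  70  74  72  72  78  78  80]
 [158 142 139 136 128 124 113 104  98  98  98  97  94  83  82  73  71  73  73  74  75  74  78  77]]
outer [329.3  210.93   7.14] 0.3021770247218161
180 [ 458.13 -163.49  180.  ] [40.23 81.01]
171 [ 459.45 -163.7   171.  ] [41.55 80.8 ]
162 [ 460.76 -163.9   162.  ] [42.86 80.6 ]
inner [328.99 210.81   3.73] 0.05525051654044516
180 [ 458.48 -162.56  180.  ] [40.58 81.94]
171 [ 459.79 -162.76  171.  ] [41.89 81.74]
162 [ 461.11 -162.95  162.  ] [43.21 81.55]
```

Call:
arm_command:
  steps:
    - [0,-0.2,0,0,0,0]
    - [-0.96,-0.25,0,0,0,6]
    - [-1.91,-0.4,0,0,0,12]
    - [-2.84,-0.65,0,0,0,18]
    - [-3.74,-1.0,0,0,0,24]
    - [-4.6,-1.43,0,0,0,30]
    - [-5.41,-1.96,0,0,0,36]
    - [-6.16,-2.56,0,0,0,42]
    - [-6.84,-3.24,0,0,0,48]
    - [-7.44,-3.99,0,0,0,54]
    - [-7.97,-4.8,0,0,0,60]

```text
t: 14.92
eef_pos: [451.1, -65.3, 325.1]
tcp_rot: [-3.142, 0.0, -1.053]
ft_force: [2.6, 2.2, -2.0]
opening: 0.23
```

```bash
python3 st.py
```

```text
14.9167 [451.14 -65.28 325.08] [-180.      0.01  -60.34] F [ 2.6   2.21 -2.03] M [ 0.31 -0.35  0.06] r 92.0507128958587 h -150.17910036196085 Tz 0.0015141594892952026 op 0.22979003316189162
```

Call:
arm_command:
  steps:
    - [0,0,0.15,0,0,0]
    - [0,0,0.3,0,0,0]
    - [-0.48,-0.01,0.3,0,0,3]
    - [-0.96,-0.05,0.3,0,0,6]
    - [-0.96,-0.05,0.3,0,0,6]
    - [-0.96,-0.05,0.3,0,0,6]

```text
t: 15.42
eef_pos: [447.6, -57.5, 322.2]
tcp_rot: [-3.141, -0.0, -1.148]
ft_force: [1.1, 1.9, 0.7]
opening: 0.231
```

```bash
python3 st.py
```

```text
15.4167 [447.57 -57.45 322.21] [-179.99   -0.01  -65.77] F [1.08 1.91 0.69] M [ 0.18 -0.21  0.01] r 91.6540774177809 h -155.53690544604305 Tz -0.10350708749336128 op 0.2310105606986376
```

Call:
arm_command:
  steps:
    - [0,-0.1,0,0,0,0]
    - [0,-0.15,0,0,0,0]
    - [0.48,-0.16,0,0,0,-3]
    - [0.95,-0.2,0,0,0,-6]
    - [1.42,-0.26,0,0,0,-9]
    - [1.88,-0.35,0,0,0,-12]
    - [2.34,-0.46,0,0,0,-15]

```text
t: 16.0
eef_pos: [461.1, -77.2, 321.8]
tcp_rot: [3.141, 0.001, -0.886]
ft_force: [0.1, -0.1, -3.3]
opening: 0.233
```

```bash
python3 st.py
```

```text
16.0 [461.07 -77.15 321.79] [179.95   0.05 -50.77] F [ 0.06 -0.15 -3.27] M [-0.29  0.24 -0.  ] r 90.62864217283422 h -140.49451225815602 Tz 0.01089394055784067 op 0.23263968847099997
```

Call:
arm_command:
  steps:
    - [0.47,-0.01,0,0,0,-3]
    - [0.95,-0.05,0,0,0,-6]
    - [1.42,-0.11,0,0,0,-9]
    - [1.88,-0.2,0,0,0,-12]
    - [2.34,-0.31,0,0,0,-15]

```text
t: 16.42
eef_pos: [478.4, -93.6, 321.8]
tcp_rot: [3.141, 0.001, -0.625]
ft_force: [-0.7, -4.1, -3.2]
opening: 0.226
```

```bash
python3 st.py
```

```text
16.4167 [478.36 -93.59 321.79] [179.96   0.03 -35.79] F [-0.73 -4.11 -3.19] M [-1.    0.2  -0.31] r 90.88601508753695 h -125.39443177079433 Tz -0.14779089987494665 op 0.22585195584615977
```

Call:
arm_command:
  steps:
    - [0,0.1,0.2,0,0,0]
    - [0,0.1,0.5,0,0,0]
    - [0,0.1,0.8,0,0,0]
    - [0,0.1,0.8,0,0,0]

```text
t: 16.75
eef_pos: [477.6, -93.7, 313.8]
tcp_rot: [-3.141, -0.0, -0.63]
ft_force: [3.2, -2.1, -0.1]
opening: 0.227
```

```bash
python3 st.py
```

```text
16.75 [477.59 -93.69 313.77] [-179.98   -0.01  -36.07] F [ 3.23 -2.1  -0.07] M [-0.1  -0.5  -0.33] r 91.4159802537682 h -125.74798159843093 Tz 0.016996615046125374 op 0.2272809952125006
```

Call:
arm_command:
  steps:
    - [0.08,0,0,0,0,0]
    - [0.12,0,0.1,0,0,0]
    - [0.12,0,0.2,0,0,0]
    - [0.12,0,0.2,0,0,0]

```text
t: 17.08
eef_pos: [478.4, -94.3, 312.2]
tcp_rot: [-3.142, 0.0, -0.628]
ft_force: [0.2, 1.2, 1.7]
opening: 0.227
```

```bash
python3 st.py
python3 - <<'E'
from h import *
q=shot("side"); t=shot("top"); cv2.imwrite("pics/s7.png",q); cv2.imwrite("pics/t7.png",t)
cv2.imwrite("pics/c7.png",cv2.resize(q[140:215,285:355],None,fx=8,fy=8,interpolation=cv2.INTER_CUBIC))
E
```

```text
17.0833 [478.4  -94.26 312.16] [-180.      0.03  -35.99] F [0.24 1.23 1.65] M [ 0.45 -0.13 -0.02] r 91.41112215670394 h -125.1282132688623 Tz -0.0637420607541021 op 0.22701107095086515
```

View pics/c7.png

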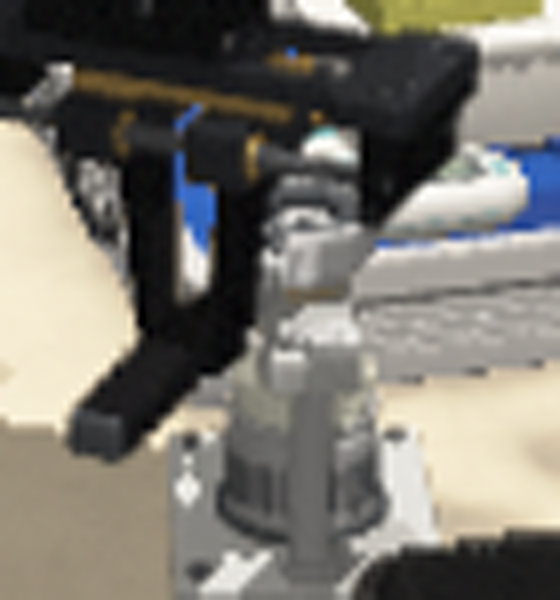

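The side crop shows the ring seated round the hexagon, which is visible inside it at (310,190), with the collar just below at (310,292). The force also shows it standing on the collar. Next is a back-swing, where the ratchet should slip.

Call:
arm_command:
  steps:
    - [0.48,-0.02,0,0,0,-3]
    - [0.96,-0.06,0,0,0,-6]
    - [1.9,-0.22,0,0,0,-12]
    - [2.82,-0.48,0,0,0,-18]
    - [3.71,-0.83,0,0,0,-24]
    - [4.56,-1.28,0,0,0,-30]
    - [5.36,-1.81,0,0,0,-36]
    - [6.1,-2.42,0,0,0,-42]
    - [6.77,-3.1,0,0,0,-48]
    - [6.77,-3.1,0,0,0,-48]

```text
t: 18.02
eef_pos: [552.7, -109.3, 311.9]
tcp_rot: [3.141, -0.001, 0.215]
ft_force: [1.2, -3.6, -3.1]
opening: 0.226
```

```bash
python3 st.py
```

```text
18.0167 [ 552.66 -109.29  311.92] [179.95  -0.03  12.34] F [ 1.21 -3.58 -3.06] M [-0.75 -0.23 -0.07] r 92.36694517729227 h -76.43666985024942 Tz -0.03555810344133296 op 0.22633296431197805
```

Call:
arm_command:
  steps:
    - [0,0.07,0.05,0,0,0]
    - [-0.48,0.06,0.05,0,0,3]
    - [-0.97,0.03,0.05,0,0,6]
    - [-1.92,-0.11,0.05,0,0,12]
    - [-2.85,-0.35,0.1,0,0,18]
    - [-3.76,-0.68,0.1,0,0,24]
    - [-4.63,-1.11,0.1,0,0,30]
    - [-5.44,-1.63,0.1,0,0,36]
    - [-6.2,-2.22,0.1,0,0,42]
    - [-6.2,-2.22,0.1,0,0,42]

```text
t: 18.85
eef_pos: [485.0, -99.3, 311.2]
tcp_rot: [-3.14, 0.0, -0.534]
ft_force: [6.7, 5.5, -5.6]
opening: 0.233
```

```bash
python3 st.py
```

```text
18.85 [484.98 -99.3  311.2 ] [-179.93    0.01  -30.58] F [ 6.65  5.49 -5.64] M [ 0.62 -1.08 -0.14] r 92.12042044325023 h -119.97421394927727 Tz 0.13518778784629382 op 0.23294477568498084
```

Call:
arm_command:
  steps:
    - [0.03,-0.06,0,0,0,0]
    - [-0.45,-0.07,0,0,0,3]
    - [-0.93,-0.11,0,0,0,6]
    - [-1.41,-0.17,0,0,0,9]
    - [-1.89,-0.26,0,0,0,12]
    - [-2.36,-0.37,0,0,0,15]
    - [-2.82,-0.51,0.05,0,0,18]
    - [-3.28,-0.67,0.05,0,0,21]
    - [-3.72,-0.86,0.05,0,0,24]
    - [-4.16,-1.07,0.05,0,0,27]
    - [-4.59,-1.3,0.05,0,0,30]

```text
t: 19.77
eef_pos: [452.3, -65.7, 310.7]
tcp_rot: [3.142, 0.0, -1.052]
ft_force: [4.8, 2.9, -4.9]
opening: 0.229
```

```bash
sed -i 's/531,-19.5,p/532.5,-19.5,p/' st.py
cat >> st.py <<'E'
import sys
if len(sys.argv)>1:
    Z=[]
    for _ in range(int(sys.argv[1])):
        read_camera("side"); s=state(); F=s["ft_force"]; M=s["moment"]; Z.append([*F,*M,M[2]+(d[0]*F[1]-d[1]*F[0])/1000])
    Z=np.array(Z); print("mean",Z.mean(0),"sd",Z.std(0)[-1])
    u=d[:2]/np.hypot(*d[:2]); m=Z.mean(0); print("radial",m[:2]@u,"tang",m[:2]@[-u[1],u[0]])
E
python3 st.py 4
```

```text
19.7667 [452.34 -65.7  310.65] [180.     0.02 -60.28] F [ 4.83  2.91 -4.85] M [ 0.47 -0.43  0.35] r 92.52369680944082 h -150.04567825515107 Tz 0.3357534485290026 op 0.22884490495341608
mean [ 3.47  3.29 -4.6   0.34 -0.31  0.24  0.14] sd 0.03815564875535746
radial -4.650345466476996 tang -1.1177363651803218
```

Call:
arm_command:
  steps:
    - [0,-0.03,0,0,0,0]
    - [-0.48,-0.04,0,0,0,3]
    - [-0.96,-0.08,0.05,0,0,6]
    - [-1.44,-0.14,0.05,0,0,9]
    - [-1.92,-0.23,0.05,0,0,12]
    - [-2.39,-0.34,0.05,0,0,15]
    - [-2.85,-0.48,0.05,0,0,18]

```text
t: 20.55
eef_pos: [442.4, -38.8, 310.2]
tcp_rot: [3.14, 0.0, -1.364]
ft_force: [0.2, 1.8, -3.0]
opening: 0.227
```

```bash
python3 st.py
```

```text
20.55 [442.38 -38.84 310.16] [179.93   0.02 -78.17] F [ 0.23  1.84 -3.01] M [0.38 0.18 0.47] r 92.17495846270462 h -167.89106684283934 Tz 0.3137935239795725 op 0.22744697786431198
```

Call:
arm_command:
  steps:
    - [-0.48,-0.01,0,0,0,3]
    - [-0.96,-0.05,0.05,0,0,6]
    - [-1.44,-0.11,0.05,0,0,9]
    - [-1.92,-0.2,0.05,0,0,12]

```text
t: 20.88
eef_pos: [440.3, -19.6, 309.7]
tcp_rot: [3.14, 0.0, -1.574]
ft_force: [-0.7, 2.7, -1.3]
opening: 0.23
```

```bash
python3 st.py
```

```text
20.8833 [440.3  -19.59 309.7 ] [179.92   0.01 -90.16] F [-0.7   2.7  -1.29] M [0.39 0.25 0.46] r 92.20395757412238 h -179.94399594368753 Tz 0.20732700753219077 op 0.23005944089794453
```

Call:
arm_command:
  steps:
    - [-0.48,-0.01,0,0,0,3]
    - [-0.96,-0.05,0,0,0,6]
    - [-1.44,-0.11,0,0,0,9]

```text
t: 21.13
eef_pos: [441.4, -5.2, 309.7]
tcp_rot: [3.14, -0.0, -1.731]
ft_force: [-0.4, 2.0, -1.8]
opening: 0.227
```

```bash
python3 st.py
```

```text
21.1333 [441.37  -5.19 309.66] [179.9   -0.01 -99.16] F [-0.36  1.96 -1.78] M [0.57 0.28 0.57] r 92.24261223735468 h 171.076869940603 Tz 0.4009339947076199 op 0.22725591434161768
```

```bash
python3 st.py 4
```

```text
21.1333 [441.37  -5.19 309.66] [179.9   -0.01 -99.16] F [-0.36  1.96 -1.78] M [0.57 0.28 0.57] r 92.24261223735468 h 171.076869940603 Tz 0.4009339947076199 op 0.22725591434161768
mean [-2.14  2.75 -0.85  0.54  0.52  0.49  0.27] sd 0.0401439896278716
radial 2.535167654765237 tang -2.3820964651688246
```

Call:
arm_command:
  steps:
    - [-0.32,-0.01,0,0,0,2]
    - [-0.64,-0.02,0,0,0,4]

```text
t: 21.5
eef_pos: [442.7, 0.7, 309.6]
tcp_rot: [3.14, -0.0, -1.798]
ft_force: [-2.6, 3.4, -1.4]
opening: 0.23
```

```bash
python3 st.py
```

```text
21.5 [442.66   0.71 309.56] [ 179.89   -0.01 -103.02] F [-2.61  3.38 -1.43] M [0.75 0.65 0.62] r 92.0869597005788 h 167.3253377996218 Tz 0.3700393079835729 op 0.23003806956554398
```

Call:
arm_command:
  steps:
    - [-0.32,-0.01,0,0,0,2]
    - [-0.64,-0.02,0,0,0,4]

```text
t: 21.67
eef_pos: [444.3, 7.0, 309.5]
tcp_rot: [3.14, -0.0, -1.868]
ft_force: [-3.4, 3.3, 0.1]
opening: 0.226
```

```bash
python3 st.py 3
```

```text
21.6667 [444.28   7.02 309.54] [ 179.89   -0.01 -107.02] F [-3.41  3.27  0.1 ] M [0.85 0.71 0.65] r 92.11764025183228 h 163.26621715812993 Tz 0.45051862160480943 op 0.2263707998423952
mean [-3.22  4.1  -0.9   0.78  0.75  0.54  0.26] sd 0.06187716983191211
radial 4.268269065747348 tang -3.001584546684169
```

Call:
arm_command:
  steps:
    - [0.94,-0.02,0,0,0,-6]
    - [1.9,-0.17,0,0,0,-12]
    - [2.83,-0.42,0,0,0,-18]
    - [3.73,-0.77,0,0,0,-24]
    - [4.6,-1.21,0,0,0,-30]
    - [5.41,-1.73,0,0,0,-36]
    - [6.16,-2.34,0,0,0,-42]
    - [6.84,-3.02,0,0,0,-48]
    - [7.45,-3.77,0,0,0,-54]
    - [7.97,-4.58,0,0,0,-60]
    - [8.41,-5.45,0,0,0,-66]
    - [8.41,-5.45,0,0,0,-66]

```text
t: 22.82
eef_pos: [472.9, -90.3, 309.5]
tcp_rot: [-3.141, 0.0, -0.711]
ft_force: [-1.2, 5.2, -3.6]
opening: 0.224
```

```bash
python3 st.py 2
```

```text
22.8167 [472.93 -90.32 309.48] [-179.99    0.02  -40.73] F [-1.23  5.22 -3.58] M [0.82 0.33 0.29] r 92.5457950666579 h -130.06913916357593 Tz -0.10663800243644989 op 0.22426681178361627
mean [ 0.08  4.22 -2.77  0.54  0.08  0.17 -0.08] sd 0.007273954487392292
radial -3.280501710722747 tang -2.6483708267796615
```

Call:
arm_command:
  steps:
    - [-0.5,-0.03,0,0,0,3]
    - [-0.98,-0.07,0,0,0,6]
    - [-1.46,-0.13,0,0,0,9]
    - [-1.94,-0.22,0,0,0,12]
    - [-2.41,-0.33,0,0,0,15]

```text
t: 23.33
eef_pos: [455.6, -70.8, 309.7]
tcp_rot: [3.141, 0.0, -0.984]
ft_force: [1.1, 1.4, -4.0]
opening: 0.231
```

```bash
python3 st.py
```

```text
23.3333 [455.65 -70.79 309.69] [179.99   0.   -56.35] F [ 1.07  1.35 -4.02] M [0.05 0.13 0.1 ] r 92.39308741475446 h -146.28151912017734 Tz 0.054673582035669174 op 0.23066048492491836
```

Call:
arm_command:
  steps:
    - [-0.48,-0.01,0,0,0,3]
    - [-0.96,-0.05,0,0,0,6]

```text
t: 23.5
eef_pos: [450.7, -62.5, 309.7]
tcp_rot: [3.141, 0.0, -1.088]
ft_force: [0.3, 1.4, -3.7]
opening: 0.229
```

```bash
python3 st.py
```

```text
23.5 [450.69 -62.5  309.7 ] [179.98   0.   -62.34] F [ 0.34  1.42 -3.66] M [0.24 0.07 0.13] r 92.42241050792853 h -152.27124803757098 Tz 0.028308289745308732 op 0.22906272439303346
```

Call:
arm_command:
  steps:
    - [-0.48,-0.01,0,0,0,3]
    - [-0.96,-0.05,0,0,0,6]

```text
t: 23.67
eef_pos: [446.8, -53.8, 309.8]
tcp_rot: [-3.142, -0.0, -1.192]
ft_force: [0.9, 1.0, -3.4]
opening: 0.229
```

```bash
python3 st.py 2
```

```text
23.6667 [446.76 -53.75 309.76] [-180.     -0.02  -68.32] F [ 0.94  1.02 -3.44] M [0.09 0.1  0.4 ] r 92.32443385808607 h -158.223935680795 Tz 0.3435165822761697 op 0.22920362112333117
mean [ 1.24  0.12 -4.07 -0.09  0.12  0.25  0.28] sd 0.028575460899214034
radial -1.1969842256151424 tang 0.3518349080236179
```

Call:
arm_command:
  steps:
    - [-0.48,-0.01,0,0,0,3]
    - [-0.96,-0.05,0,0,0,6]

```text
t: 23.93
eef_pos: [443.9, -45.0, 309.7]
tcp_rot: [3.141, -0.0, -1.293]
ft_force: [0.6, 1.7, -3.3]
opening: 0.23
```

```bash
python3 st.py
```

```text
23.9333 [443.87 -45.02 309.7 ] [179.98  -0.   -74.11] F [ 0.64  1.74 -3.35] M [0.2  0.24 0.45] r 92.23279488093995 h -163.94014364647947 Tz 0.3083273873570127 op 0.22997411449785954
```

Call:
arm_command:
  steps:
    - [-0.48,-0.01,0,0,0,3]
    - [-0.96,-0.05,0,0,0,6]

```text
t: 24.1
eef_pos: [441.6, -35.5, 309.7]
tcp_rot: [3.141, -0.0, -1.398]
ft_force: [-0.4, 2.3, -2.8]
opening: 0.229
```

```bash
python3 st.py
```

```text
24.1 [441.64 -35.54 309.7 ] [179.97  -0.   -80.11] F [-0.41  2.3  -2.84] M [0.19 0.3  0.44] r 92.26172239469648 h -169.98851593616163 Tz 0.22092314588670733 op 0.22920302942190357
```

Call:
arm_command:
  steps:
    - [-0.48,-0.01,0,0,0,3]
    - [-0.96,-0.05,0,0,0,6]

```text
t: 24.27
eef_pos: [440.5, -26.0, 309.7]
tcp_rot: [3.141, -0.0, -1.503]
ft_force: [-0.3, 0.7, -2.8]
opening: 0.226
```

```bash
python3 st.py 3
```

```text
24.2667 [440.45 -25.98 309.67] [179.96  -0.01 -86.11] F [-0.27  0.71 -2.77] M [0.22 0.33 0.43] r 92.27527128243686 h -175.97000178682083 Tz 0.3594081234695317 op 0.2263547649552366
mean [-0.98  0.7  -3.33  0.06  0.5   0.34  0.27] sd 0.016714269669615273
radial 0.926213338337896 tang -0.7717949384492383
```

Call:
arm_command:
  steps:
    - [-0.48,-0.01,0,0,0,3]
    - [-0.96,-0.05,0,0,0,6]

```text
t: 24.58
eef_pos: [440.4, -16.7, 309.6]
tcp_rot: [3.141, 0.0, -1.606]
ft_force: [-1.9, 2.1, -3.1]
opening: 0.225
```

```bash
python3 st.py | cut -c1-200
```

```text
24.5833 [440.37 -16.71 309.64] [179.94   0.   -92.01] F [-1.88  2.07 -3.09] M [0.28 0.59 0.52] r 92.17675036748771 h 178.2662472535808 Tz 0.3372255843393106 op 0.2247705951151035
```

Call:
arm_command:
  steps:
    - [-0.48,-0.01,0,0,0,3]
    - [-0.96,-0.05,0,0,0,6]

```text
t: 24.75
eef_pos: [441.2, -7.0, 309.6]
tcp_rot: [3.14, -0.0, -1.711]
ft_force: [-1.8, 1.9, -3.0]
opening: 0.226
```

```bash
python3 st.py
```

```text
24.75 [441.17  -6.98 309.63] [179.93  -0.01 -98.01] F [-1.78  1.86 -3.04] M [0.25 0.67 0.61] r 92.18408690520947 h 172.19564688073586 Tz 0.45846381817817444 op 0.22594731129788126
```

Call:
arm_command:
  steps:
    - [-0.48,-0.01,0,0,0,3]
    - [-0.96,-0.05,0,0,0,6]

```text
t: 24.92
eef_pos: [443.0, 2.5, 309.6]
tcp_rot: [3.14, -0.0, -1.815]
ft_force: [-2.2, 2.0, -2.2]
opening: 0.231
```

```bash
python3 st.py 3
```

```text
24.9167 [442.95   2.52 309.6 ] [ 179.92   -0.02 -104.  ] F [-2.24  2.03 -2.19] M [0.32 0.73 0.57] r 92.21579556808513 h 166.18743205547057 Tz 0.43479456293025964 op 0.230678638765916
mean [-3.59  1.91 -2.12  0.34  0.92  0.54  0.44] sd 0.023287928556667645
radial 3.9436969813458926 tang -0.999526930716874
```

Call:
arm_command:
  steps:
    - [-0.49,0.01,0,0,0,3]
    - [-0.97,-0.03,0,0,0,6]

```text
t: 25.23
eef_pos: [445.6, 11.6, 309.6]
tcp_rot: [3.14, -0.0, -1.919]
ft_force: [-3.0, 3.2, -1.5]
opening: 0.232
```

```bash
python3 st.py 3
```

```text
25.2333 [445.6   11.6  309.62] [ 179.93   -0.02 -109.96] F [-3.05  3.23 -1.51] M [0.51 0.86 0.7 ] r 92.29306947852768 h 160.30996169702973 Tz 0.5133697461314842 op 0.2324487475697185
mean [-3.88  2.28 -1.67  0.43  1.    0.56  0.48] sd 0.05192335621394283
radial 4.425299849710719 tang -0.8374518386842749
```

Call:
arm_command:
  steps:
    - [-0.48,-0.01,0,0,0,3]
    - [-0.96,-0.05,0,0,0,6]

```text
t: 25.55
eef_pos: [449.3, 20.5, 309.6]
tcp_rot: [3.14, -0.0, -2.024]
ft_force: [-4.4, 2.6, -2.0]
opening: 0.228
```

```bash
python3 st.py 3
```

```text
25.55 [449.34  20.46 309.61] [ 179.93   -0.02 -115.97] F [-4.39  2.59 -2.04] M [0.66 1.   0.7 ] r 92.2644315694672 h 154.33242644516173 Tz 0.6639452993806987 op 0.22792344483300048
mean [-5.15  3.56 -1.86  0.58  1.09  0.56  0.47] sd 0.09855109367892026
radial 6.181854136197389 tang -0.9795570340915328
```

Call:
arm_command:
  steps:
    - [0.48,0.03,0,0,0,-3]
    - [0.96,-0.01,0,0,0,-6]
    - [1.44,-0.07,0,0,0,-9]
    - [1.92,-0.16,0,0,0,-12]
    - [1.92,-0.16,0,0,0,-12]

```text
t: 26.12
eef_pos: [442.8, 2.0, 309.8]
tcp_rot: [-3.141, 0.0, -1.811]
ft_force: [-0.2, 4.1, -3.3]
opening: 0.225
```

```bash
python3 st.py 2
```

```text
26.1167 [442.78   1.99 309.76] [-179.96    0.02 -103.79] F [-0.17  4.11 -3.33] M [0.8  0.42 0.39] r 92.26257963308986 h 166.53036364648955 Tz 0.023458953165868268 op 0.22521587394459266
mean [-0.24  4.15 -2.68  0.74  0.37  0.32 -0.05] sd 0.032119235394856754
radial 1.2012567856382244 tang -3.9821144018489982
```

Call:
arm_command:
  steps:
    - [0,0,-0.2,0,0,0]
    - [0,0,-0.5,0,0,0]
    - [0,0,-0.8,0,0,0]
    - [0,0,-1.1,0,0,0]
    - [0,0,-1.4,0,0,0]

```text
t: 26.63
eef_pos: [442.8, 2.8, 324.2]
tcp_rot: [-3.141, 0.0, -1.815]
ft_force: [-0.0, 0.3, -3.3]
opening: 0.231
```

```bash
python3 st.py 2
```

```text
26.6333 [442.84   2.76 324.22] [-179.95    0.   -104.01] F [-0.04  0.28 -3.31] M [ 0.05  0.26 -0.04] r 92.37901624227393 h 166.0551040886545 Tz -0.05892810419850566 op 0.23060031632519318
mean [ 0.47  0.44 -3.18 -0.    0.32  0.03 -0.02] sd 0.0049128462930796875
radial -0.35168133572552657 tang -0.5425064669278528
```

Call:
arm_command:
  steps:
    - [0,0,-0.5,0,0,0]
    - [0,0,-1.2,0,0,0]
    - [0,0,-2,0,0,0]
    - [0,0,-2.8,0,0,0]
    - [0,0,-3.4,0,0,0]
    - [0,0,-3.6,0,0,0]

```text
t: 27.23
eef_pos: [442.8, 2.8, 361.0]
tcp_rot: [-3.14, 0.0, -1.815]
ft_force: [0.5, -0.6, -3.6]
opening: 0.232
```

Call:
arm_command:
  steps:
    - [0.5,-0.1,0,0,0,-2]
    - [2,-0.3,0,0,0,-7]
    - [4.5,-0.7,0,0,0,-14]
    - [7.2,-1,0,0,0,-21]
    - [9.9,-1.4,0,0,0,-28]
    - [12.6,-1.8,0,0,0,-35]
    - [15.3,-2.2,0,0,0,-42]
    - [18,-2.6,0,0,0,-49]
    - [20.4,-3,0,0,0,-56]
    - [22.4,-3.3,0,0,0,-63]
    - [23.8,-3.5,0,0,0,-69.5]
    - [24.6,-3.6,0,0,0,-75.8]

```text
t: 28.23
eef_pos: [417.9, -246.3, 359.7]
tcp_rot: [3.141, -0.0, -0.488]
ft_force: [-0.3, 0.9, -3.7]
opening: 0.23
```

Run:
```python
from h import *
s=state(); print(s["t"],s["eef_pos"],np.degrees(s["tcp_rot"]),s["ft_force"],s["moment"],to(418,-245,192.5,-28.2))
```

```text
28.2333 [ 417.92705133 -246.28762959  359.73108282] [ 1.79984455e+02 -2.57838192e-02 -2.79405015e+01] [-0.31191015  0.91953354 -3.72710308] [-0.19833863  0.11917043 -0.00463964] [-0.06 -0.12 16.72  0.02 -0.03  0.26]
```

Call:
arm_command:
  steps:
    - [0,0,2,0,0,0]
    - [0,0,5,0,0,0]
    - [0,0,8,0,0,0]
    - [0,0,11,0,0,0]
    - [0,0,13.5,0,0,0]
    - [0,0,15,0,0,0]
    - [0,0,16,0,0,0]
    - [0,0,16.4,0,0,0]
    - [0,0,16.7,0,0,0]
    - [0,0,16.7,0,0,0]
    - [0,0,16.7,0,0,0]

```text
t: 29.15
eef_pos: [418.3, -244.7, 193.5]
tcp_rot: [3.141, -0.001, -0.492]
ft_force: [-0.6, 0.5, -3.7]
opening: 0.231
```

Call:
arm_command:
  steps:
    - [0,0,0,0,0,0]
    - [0,0,0,0,0,0]
    - [0,0,0,0,0,0]
    - [0,0,0,0,0,0]
    - [0,0,0,0,0,0]
    - [0,0,0,0,0,0]
  jaw: 4.5

```text
t: 29.65
eef_pos: [418.2, -244.6, 192.8]
tcp_rot: [-3.142, -0.0, -0.492]
ft_force: [0.6, -0.5, -0.7]
opening: 0.475
```

Call:
arm_command:
  steps:
    - [0,0,-1,0,0,0]
    - [0,0,-3,0,0,0]
    - [0,0,-6,0,0,0]
    - [0,0,-10,0,0,0]
    - [0,0,-14,0,0,0]
    - [0,5,-18,0,0,0]
    - [0,5,-20,0,0,0]
    - [0,5,-20,0,0,0]

```text
t: 30.32
eef_pos: [393.7, -290.6, 398.9]
tcp_rot: [3.139, -0.009, -0.494]
ft_force: [-0.4, 0.3, 0.8]
opening: 0.477
```

Run:
```python
from h import *
s=state(); print(s["t"],s["eef_pos"],s["ft_force"],s["opening"])
t=shot("top"); q=shot("side"); cv2.imwrite("pics/t8.png",t); cv2.imwrite("pics/s8.png",q)
o=np.zeros((560,800,3),np.uint8); o[:300,:480]=cv2.resize(t[165:265,220:380],None,fx=3,fy=3,interpolation=cv2.INTER_CUBIC); o[:560,485:800]=cv2.resize(q[140:280,255:334],None,fx=4,fy=4,interpolation=cv2.INTER_CUBIC)[:,:315]; cv2.imwrite("pics/c8.png",o)
```

```text
30.3167 [ 393.73703724 -290.55884309  398.88529611] [-0.39859138  0.32482362  0.78161923] 0.4769582344465103
```

View pics/c8.png

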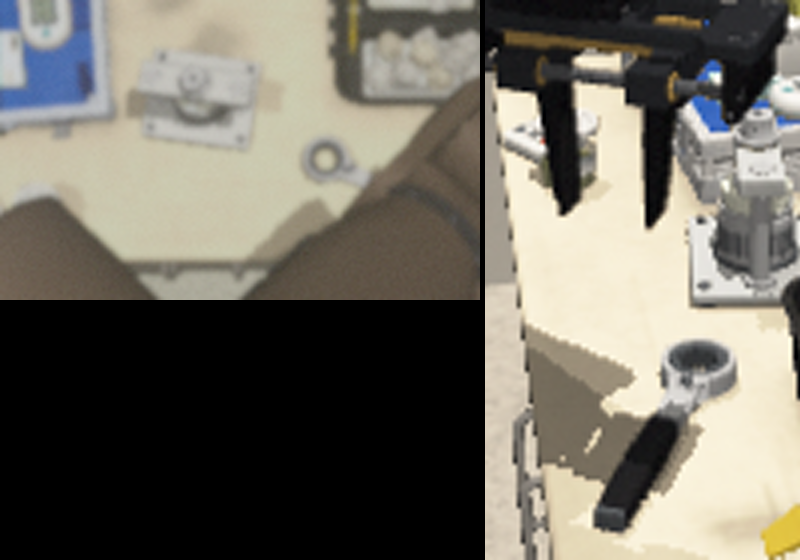

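The last views show the wrench lying flat on the worktop (ring at (325,158) in the top crop), the clamp and vessel in place and the fingers clear. I'm handing the job in.

```bash
python3 -c "
from cell import job_done; print(job_done())"
```

```text
the job is handed in; nothing more can be done
None
```

The clamp is tightened to roughly 0.5 N m, the wrench lies flat on the worktop about where it started, and I handed the job in at about 30 s.

**What I did:**
- I gripped the wrench and found the hexagon by sweeping the ring over it under light pressure.
- With the ring down on the collar I made two clockwise strokes, with a ratcheting back-swing of 48° before the first and 66° between them. A last 12° back-swing unloaded the wrench for lifting.

**Last checks on the screw:**
- **Torque:** it read about 0.2–0.4 N m through the slack and rose on the second stroke. The last two steps read 0.51 and 0.66 N m moving, and 0.48 and 0.47 N m at rest.
- **Lid force:** I estimate about 35–50 N from the torque and the angle turned. It was not measured directly.
- **Scene:** the last pictures show the wrench flat and released, the fingers clear, and the lid, vessel and clamp in place. The cup looks in place where visible; the timer and marker were not rechecked.

**What went wrong or disagreed:**
- My first lift was too fast and the wrench tipped about 15° in the pads. I laid it down and gripped it again nearer the head.
- The first 60° sweep missed the hexagon. The two cameras disagreed by 1–3 mm on where the ring was, so I corrected by feel.
- Single torque readings scatter by about 0.1 N m, so the final value is uncertain by about that much.

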